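# Snap the leak tester onto the gas test port and hold it

## Task

Push the isolating slide valve's grip all the way to its end stop on the robot's left, then pick up the upright leak tester, press its coupler squarely onto the leaning nipple of the test port until the sprung collar snaps down fully home, and hold it there against the spring: finish with the gripper still gripping the tester and pressing it home. Do not knock or shift the other things on the bench.

Things in the scene. Friction and masses are not known exactly. Their poses are not given: they have to be found in the camera images.
- tester_center (a point): Loose leak tester, round, standing upright on its open mouth, 95 mm tall, 0.22 kg. Steel skirt 37 across up to 34, flange 43 across from 34 to 41, black barrel 30 across from 41 to the flat top with a small dial. Grip the barrel about 63 above the mouth, fingertips above the flange. This point: on the axis, 47.5 above the mouth; z along the axis, mouth to dial.
- tester_mouth (a point): Centre of the tester's open mouth (lower rim), 47.5 mm below tester_center; z along its axis towards the dial. The bore behind it is 21 across and 34 deep.
- tester: The leak tester itself; origin at the centre of its mouth, z along its axis towards the dial.
- port: Test port: fixed, steel foot 110 x 120 mm and an aluminium head whose nipple leans 0.44 rad (25 degrees) from vertical towards the block's own -x (towards the robot, within 0.3 rad of world -x). Origin at its underside, z up. It stands left or right of the bench's middle, the slide valve on the other side.
- collar_top (a point): Centre of the flat upper face of the collar (38 mm across) round the nipple, about 78 above the bench; z points up along the leaning nipple axis. The fixed nipple stem, 11 across, tapered end, stands 21 out of it when the collar is up. The tester's bore goes over the stem; its rim pushes this face along -z. The point moves with the collar.
- collar (a joint): Collar pressed down along the nipple, m: 0 up (at rest), 0.010 at its hard stop. Resists with 10 N at first, about 15 N at 0.002, then snaps over: 10 N half-way, 5 N around 0.008, 10 N just before the stop. Springs back up if let go. Keep it pressed on or close to the stop: 14 to 25 N of push is right.
- isolator: Isolating slide valve block: fixed aluminium block, foot 90 x 130, top 40 above the bench. Origin at the centre of its underside, z up; yaw varies. The grip slides along the block's own +y.
- slide_grip (a point): Centre of the slide valve's black grip: 18 (block x) x 16 (block y) x 34 tall, its top 15 above this point (80 above the bench). Moves with the grip.
- slide (a joint): Position of the grip along the block's own +y (towards the robot's left, give or take the yaw), m: 0 at the -y end, 0.070 at the +y end stop, where it must go. It starts somewhere between 0 and 0.035, stays where it is left; friction about 2.5 N.
- dish_a: Bystander, leave it alone: lidded flat clear plastic dish, 64 across, 16 tall (mm). Origin at its underside.
- dish_b: Bystander, leave it alone: a second such dish, 64 across, 16 tall (mm). Origin at its underside.
- bottle: Bystander, leave it alone: white bottle, 64 across, 140 tall (mm). Origin at its underside.
- jar: Bystander, leave it alone: glass jar, steel cap, 60 across, 75 tall (mm). Origin at its underside.
- cap: Bystander, leave it alone: short stepped solid steel blanking cap, 38 across at the foot, 24 above, 34 tall (mm). Origin at its underside.
- wrench: Bystander, leave it alone: flat steel wrench, 160 long (mm). Origin at its underside.
Not all that is in view belongs to the job. What is shaped like the isolator but blue or pink is not meant.

How it is judged:
On the way, in this order (a step that is already met when the one before it is completed fails the run):
1. the isolating slide is at its end stop (value of joint slide above 0.066 m), for 0.2 s.
2. the tester, square on the nipple, has snapped the collar down (value of joint collar above 0.0075 m and angle between the z axis of tester_mouth and the z axis of collar_top, either way round below 0.1 rad and distance between tester_mouth and collar_top below 0.006 m and contact force between tester and port above 2 N), for 0.3 s.
At the end, for the whole second after the job is handed in: Slide within 4 mm of its end stop; collar pressed 7.5 of its 10 mm or more by the tester with over 2 N, tester axis within 0.10 rad of the nipple's, mouth within 6 mm of the collar's centre, tester at rest and gripped (over 4 N); no bystander moved 30 mm (all of step 2 and value of joint slide above 0.066 m and contact force between the fingers and tester above 4 N and linear speed of tester below 0.02 m/s and distance of each of dish_a, dish_b, bottle, jar, cap, wrench from where it was at the start of the episode below 0.03 m); the arm keeps its last pose, push and grip.
It fails at once if a bystander was knocked or shifted by 30 mm or more (distance of any of dish_a, dish_b, bottle, jar, cap, wrench from where it was at the start of the episode above 0.03 m).
It also fails if it takes over 54 s, if anything falls off the work surface, if the arm or the gripper's body presses on something with over 40 N, if the wrist force passes 120 N, or if a joint passes its speed limit or range.

## Robot

A 7-joint arm with a two-finger parallel gripper is mounted at the origin on the work surface. World frame = base frame: x ahead of the robot, y to its left, z up, the work surface at z = 0. Lengths are in m, angles in rad, forces in N, time in s.
With the tool pointing down it reaches from about 0.425 to 0.875 m from the base axis. Payload 4.7 kg.
Tool frame: the origin (TCP) lies at the very end of the fingers, on their centre line; the grasp point (between the pads) lies 19 mm behind it; z points along the fingers, y is the direction in which the jaws open and shut (so a half turn about z gives the same grasp; the last joint's range is limited). The gripper opens to 87 mm and grips with 3 to 60 N. Pads are 19 mm wide; open, the fingers measure 117 mm over their backs; the gripper's body (75 mm by 190 mm) begins 51 mm behind the grasp point.
Start: joints at [1.132, 0.321, -0.07, 1.45, 0.023, 1.371, -0.057], TCP at [0.284, -0.585, 0.223] pointing down, gripper open.
Joint ranges: [-2.86, 2.86], [-0.3, 2.09], [-1.38, 1.24], [0.06, 2.45], [-1.56, 4.7], [0.09, 2.05], [-2.69, 2.69]. Speed limits (rad/s): [2.57, 2.57, 3.14, 3.14, 3.14, 3.14, 3.14].

## Interface

Orientations are given as a unit quaternion [w, x, y, z].
In Python, from plant import * gives the robot as it stands.
- The arm moves only by the tool apply_moves, never from a script. Its argument "series" is one flat list of numbers, 7 for each row, row after row: the closure in counts, from 0 (fully open) to 255 (shut), then the shift along the tool's x, y, z in m, then the turn, a rotation vector about the tool's x, y, z in degrees. A call has 1 to 8 rows; each row shifts and turns the commanded pose from where the row before left it, along the tool's axes as they then stand; what a row does not reach is not made up. A row lasts 1/8 s, in which the tool goes at most 62.5 mm and 10.7 degrees, less where a joint would pass 70% of its speed; a pose out of reach is approached as far as the arm can. A call is refused whole if a number of a shift passes 0.0625 or a number of a turn 10.7, either way. A call with a gripper value outside its range is refused whole. The fingers move at their own pace and stop on an object; the grip force is fixed at half the most. Time passes only in rows, so rows that do not move let the fingers close. It gives the time, the measured TCP pose, the force and the opening at its end, in the units of the state.
- observe(): the state, without advancing time (a new reading comes with each control period).
- capture(name): name is "scene" or "top" or "wrist"; returns the picture (420x560x3 uint8, red, green, blue); there is no depth.
- camera_model(name): a dict with "K" (3x3 intrinsics, pixels), "k1" (the pictures are not rectified: a ray, as slopes to the right and down, at radius r is drawn at 1 + k1 r^2 times it, then the intrinsics apply), "R" (3x3) and "t" (3): a world point X has camera coordinates R X + t; the wrist camera has in their place "hand_eye" (4x4, takes a point from camera to tool coordinates, whose origin is the TCP and whose axes are the flange's). Camera axes: x right, y down, z forward; pixel columns grow to the right and rows downward; lengths in m; the calibration is good to about 2 mm. A picture is of the moment at which its call begins: read the wrist's pose just before it. camera_model takes no time and is no camera call.
- sign_off(): hands the job in, once; it reports no verdict.
The state is a dict: "clock": time; "q": joint angles; "dq": joint speeds; "joint_torque": joint torques, N m; "ee_pos": TCP position; "ee_rot": TCP orientation; "contact_force": force on the tool from outside, world axes, zero at the start; "torque": the same for the moment, N m; "grip_width": finger opening in m.
Only numpy, scipy, OpenCV 4.12 (cv2) and the standard library are available. Lean on these libraries where they do the work, as an engineer would, in place of code of your own. Each camera call takes 0.05 s, during which the arm holds its last target. There are 200 camera calls.

## Working session

There is one attempt and no reset: what is moved stays moved. The work goes in short steps, Python scripts to look and compute and a tool call to move; the robot and the scene stay as the last step left them, time stands still between calls to the robot, and variables do not carry over. Pictures are saved under pics/ and viewed, about 8 in all and at most 12, crops included, and the job is handed in when it is done.

Besides the shell and the picture viewer there is one more tool, called as name(argument=value, ...) on one line, values as JSON. apply_moves: Moves the arm, as the interface text tells. Its arguments: {"type":"object","properties":{"series":{"type":"array"}},"required":["series"]}

```bash
mkdir -p pics; ls; python3 - <<'E'
from plant import *
import cv2
for n in ("scene","top"):
    cv2.imwrite(f"pics/{n}0.png",capture(n)[:,:,::-1]); m=camera_model(n); print(n,{k:(v.tolist() if hasattr(v,'tolist') else v) for k,v in m.items()})
print(camera_model("wrist")); print(observe())
E
```

```text
pics
scene {'K': [[448.70458389595535, 0.0, 283.22274504658844], [0.0, 448.70458389595535, 210.22807777600636], [0.0, 0.0, 1.0]], 'k1': -0.00010085196245177651, 'R': [[0.7597368521480119, 0.6498875426766697, 0.02112101706616468], [0.3713023389901549, -0.4069392505075262, -0.8345867357302132], [-0.53379255197939, 0.6419085824866748, -0.5504715098724708]], 't': [-0.45788749050318384, -0.09170946747530874, 1.537140333091387]}
top {'K': [[497.7786259363674, 0.0, 279.5048923139329], [0.0, 497.7786259363674, 203.7449609697153], [0.0, 0.0, 1.0]], 'k1': -0.13231468082622172, 'R': [[0.0003708210906459111, -0.999994410826487, -0.0033227710582709514], [-0.9908911858892046, 8.001792704828946e-05, -0.13466495952628954], [0.13466447274171678, 0.0033424411615317552, -0.9908856179540992]], 't': [0.10615797685389419, 0.526770281181707, 1.2415311273515512]}
{'K': array([[365.39061555,   0.        , 282.69343128],
       [  0.        , 365.39061555, 212.43621926],
       [  0.        ,   0.        ,   1.        ]]), 'k1': 0.00963248946803628, 'hand_eye': array([[ 1.24096130e-03, -9.51854305e-01, -3.065
[... 315 characters left out ...]
rray([ 1.13210222,  0.32175886, -0.0700975 ,  1.45155493,  0.02260777,
        1.37082705, -0.05689204]), 'dq': array([-3.94744257e-04,  9.99058213e-04,  2.40107608e-04, -2.19664883e-03,
        1.00686682e-03, -1.97538527e-03,  4.67877049e-05]), 'joint_torque': array([ 1.24747480e-04, -4.92569911e+01, -4.05487949e-01, -3.13398600e+01,
       -6.42043306e-02,  3.95285001e-02,  5.07692721e-05]), 'ee_pos': array([ 0.28410025, -0.5840612 ,  0.22156355]), 'ee_rot': array([-8.45672115e-04,  9.74475527e-01,  2.24492032e-01, -2.45302496e-04]), 'contact_force': array([-0.02306501, -0.04326389,  0.48467506]), 'torque': array([-0.01693384,  0.05529746,  0.02974244]), 'grip_width': 0.08680243578463412}
```

View pics/scene0.png

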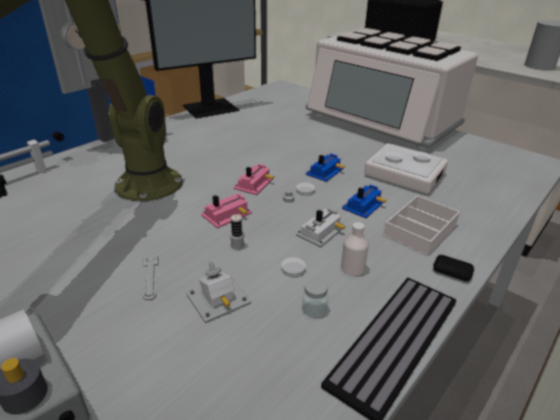

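View pics/top0.png

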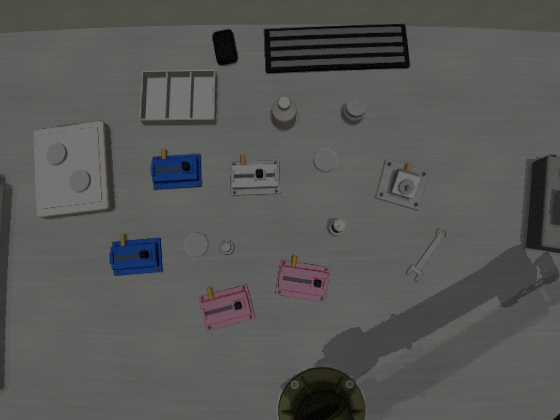

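```bash
cat > h.py <<'E'
from plant import *
import numpy as np, cv2
from scipy.spatial.transform import Rotation as Ro
def pose():
    s=observe(); w,x,y,z=s["ee_rot"]; return s["ee_pos"],Ro.from_quat([x,y,z,w])
def ray(name,uv,P=None):
    m=camera_model(name); K=m["K"]; d=np.array([(uv[0]-K[0][2])/K[0][0],(uv[1]-K[1][2])/K[1][1]]); s=d.copy()
    for _ in range(20): s=d/(1+m["k1"]*(s@s))
    v=np.array([s[0],s[1],1.])
    if name=="wrist":
        p,R=P or pose(); H=np.array(m["hand_eye"]); return p+R.apply(H[:3,3]), R.apply(H[:3,:3]@v)
    R=np.array(m["R"]); t=np.array(m["t"]); return -R.T@t, R.T@v
def onz(name,uv,z,P=None):
    o,d=ray(name,uv,P); return o+d*(z-o[2])/d[2]
def two(r1,r2):
    (a,u),(b,v)=r1,r2; s=np.linalg.lstsq(np.c_[u,-v],b-a,rcond=None)[0]; p,q=a+s[0]*u,b+s[1]*v; return (p+q)/2,np.linalg.norm(p-q)
def show(img,name,box,f):
    x0,y0,x1,y1=box; cv2.imwrite("pics/"+name,cv2.resize(img[y0:y1,x0:x1,::-1],None,fx=f,fy=f,interpolation=cv2.INTER_CUBIC))
E
python3 - <<'E'
from h import *
np.set_printoptions(precision=4,suppress=True)
im=capture("top"); show(cv2.convertScaleAbs(im,alpha=1.5),"topc.png",(220,80,450,260),3.4)
for n,uv,z in [("grip",(262,174),.08),("port collar",(404,187),.078),("tester top",(339,225),.095),("cap",(227,246),.034),("dishA",(325,159),.016),("dishB",(196,244),.016),("bottle",(284,103),.14),("jar",(356,106),.075),("wrench",(428,255),.005),("pink1 grip",(318,283),.08),("pink2",(238,305),.08)]: print(n,onz("top",uv,z))
E
```

```text
grip [0.5958 0.1499 0.08  ]
port collar [ 0.5634 -0.2066  0.078 ]
tester top [ 0.4664 -0.0389  0.095 ]
cap [0.4184 0.24   0.034 ]
dishA [ 0.6488 -0.0139  0.016 ]
dishB [0.4242 0.3226 0.016 ]
bottle [0.7602 0.095  0.14  ]
jar [ 0.7755 -0.0908  0.075 ]
wrench [ 0.3951 -0.2835  0.005 ]
pink1 grip [0.3261 0.0123 0.08  ]
pink2 [0.2729 0.2067 0.08  ]
```

View pics/topc.png

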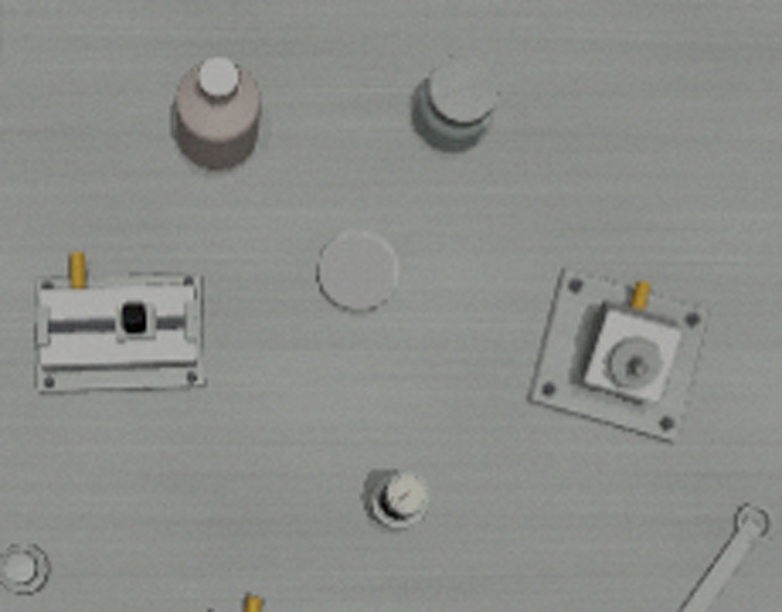

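```bash
python3 - <<'E'
from h import *
np.set_printoptions(precision=4,suppress=True)
f=lambda u,v,z:onz("top",(220+u/3.4,80+v/3.4),z)
print("grip",f(134,317,.08))
a,b=f(48,327,.04),f(185,322,.04); d=a-b; print("slot",a,b,"yaw",np.arctan2(-d[0],d[1]))
c=[f(*p,.008) for p in [(565,269),(708,309),(675,440),(530,400)]]; print("port c",np.mean(c,0))
for i,j in [(0,3),(1,2),(1,0),(2,3)]:
    d=c[i]-c[j] ; print(np.linalg.norm(d),np.arctan2(d[1],d[0]))
ic=[f(*p,.006) for p in [(38,277),(203,275),(205,384),(36,392)]]; print("iso",np.mean(ic,0))
print("collar",f(634,361,.078)); P,R=pose(); print(P,R.as_matrix())
E
```

```text
grip [0.5977 0.1563 0.08  ]
slot [0.598  0.2234 0.04  ] [0.6018 0.1194 0.04  ] yaw 0.0360597937364067
port c [ 0.5831 -0.22    0.008 ]
0.10856869125086623 -0.2871974842849847
0.10836155576480222 -0.2870800674619262
0.11752936060081876 -1.8426662730768708
0.11754543945952162 -1.8409059581051508
iso [0.6008 0.1701 0.006 ]
collar [ 0.5655 -0.2129  0.078 ]
[ 0.2841 -0.5841  0.2217] [[ 0.8992  0.4375 -0.0007]
 [ 0.4375 -0.8992  0.0013]
 [-0.0001 -0.0014 -1.    ]]
```

apply_moves(series=[255, 0.042, -0.035, 0, 0, 0, 0, 255, 0.042, -0.035, 0, 0, 0, 0, 255, 0.042, -0.035, 0, 0, 0, 0, 255, 0.042, -0.035, 0, 0, 0, 0, 255, 0.042, -0.035, 0, 0, 0, 0, 255, 0.042, -0.035, 0, 0, 0, 0, 255, 0.042, -0.035, 0, 0, 0, 0, 255, 0.042, -0.035, 0, 0, 0, 0])

```text
clock: 1.15
ee_pos: [0.4643, -0.1841, 0.2225]
ee_rot: [0.0, 0.974, 0.224, -0.0]
contact_force: [0.5, -0.8, -0.8]
grip_width: 0.0148
```

apply_moves(series=[255, 0.042, -0.035, 0, 0, 0, 0, 255, 0.042, -0.035, 0, 0, 0, 0, 255, 0.042, -0.035, 0, 0, 0, 0, 255, 0.042, -0.035, 0, 0, 0, 0, 255, 0.042, -0.035, 0, 0, 0, 0, 255, 0.042, -0.035, 0, 0, 0, 0, 255, 0, 0, 0, 0, 0, 10.7, 255, 0, 0, 0, 0, 0, 10.7])

```text
clock: 2.15
ee_pos: [0.5985, 0.1144, 0.2217]
ee_rot: [-0.0, 0.999, 0.038, -0.001]
contact_force: [-0.1, 0.0, -0.3]
grip_width: 0.0003
```

apply_moves(series=[255, 0, 0, 0, 0, 0, 2.5, 255, 0, 0, 0, 0, 0, 0])

```text
clock: 2.4
ee_pos: [0.5985, 0.1133, 0.2222]
ee_rot: [0.0, 1.0, 0.018, -0.0]
contact_force: [0.0, 0.1, -0.4]
grip_width: 0.0002
```

```bash
python3 - <<'E'
from h import *
np.set_printoptions(precision=4,suppress=True)
P=pose(); print(P[0],P[1].as_matrix()); show(capture("wrist"),"w1.png",(0,0,560,420),1.4)
E
```

```text
[0.5985 0.1133 0.2222] [[ 0.9993  0.0363 -0.0006]
 [ 0.0363 -0.9993 -0.0002]
 [-0.0007  0.0002 -1.    ]]
```

View pics/w1.png

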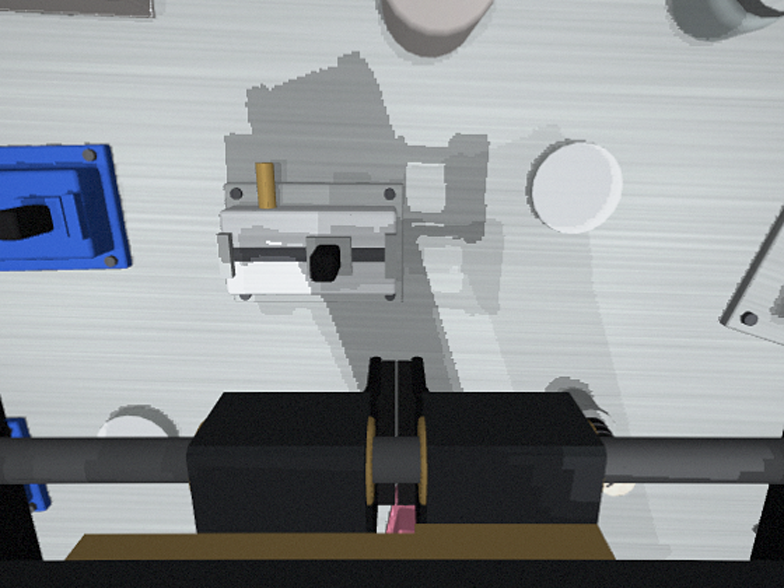

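```bash
python3 - <<'E'
from h import *
np.set_printoptions(precision=4,suppress=True)
for p in [(310,255),(340,255),(340,282),(310,282),(325,268)]: print(onz("wrist",(p[0]/1.4,p[1]/1.4),.08),onz("wrist",(p[0]/1.4,p[1]/1.4),.05))
for p in [(403,185),(403,300),(222,183)]: print(onz("wrist",(p[0]/1.4,p[1]/1.4),.006))
E
```

```text
[0.6102 0.1654 0.08  ] [0.6031 0.1702 0.05  ]
[0.6109 0.1471 0.08  ] [0.6038 0.1501 0.05  ]
[0.5938 0.147  0.08  ] [0.585  0.1501 0.05  ]
[0.5931 0.1656 0.08  ] [0.5843 0.1704 0.05  ]
[0.6024 0.1563 0.08  ] [0.5945 0.1602 0.05  ]
[0.6472 0.1091 0.006 ]
[0.5594 0.1054 0.006 ]
[0.6435 0.2401 0.006 ]
```

apply_moves(series=[255, 0, 0, 0.054, 0, 0, 0, 255, 0, 0, 0.054, 0, 0, 0, 255, 0, 0, 0.054, 0, 0, 0, 255, 0, -0.012, 0, 0, 0, 0, 255, 0, -0.012, 0, 0, 0, 0, 255, 0, -0.012, 0, 0, 0, 0, 255, 0, -0.012, 0, 0, 0, 0, 255, 0, 0, 0, 0, 0, 0])

```text
clock: 3.45
ee_pos: [0.5976, 0.1636, 0.0619]
ee_rot: [-0.001, 1.0, 0.019, 0.001]
contact_force: [-0.2, 0.1, -0.1]
grip_width: 0.0006
```

apply_moves(series=[255, 0, -0.008, 0, 0, 0, 0, 255, 0, -0.005, 0, 0, 0, 0, 255, 0, -0.003, 0, 0, 0, 0, 255, 0, 0, 0, 0, 0, 0])

```text
clock: 3.95
ee_pos: [0.5964, 0.1777, 0.0604]
ee_rot: [-0.0, 1.0, 0.018, 0.0]
contact_force: [1.2, -0.6, 0.2]
grip_width: 0.0004
```

apply_moves(series=[255, 0, -0.003, 0, 0, 0, 0, 255, 0, -0.002, 0, 0, 0, 0, 255, 0, 0, 0, 0, 0, 0])

```text
clock: 4.32
ee_pos: [0.5962, 0.1825, 0.0603]
ee_rot: [-0.0, 1.0, 0.018, -0.0]
contact_force: [1.4, -1.4, -0.6]
grip_width: 0.0006
```

apply_moves(series=[255, 0, -0.002, 0, 0, 0, 0, 255, 0, -0.002, 0, 0, 0, 0, 255, 0, 0, 0, 0, 0, 0])

```text
clock: 4.7
ee_pos: [0.596, 0.1866, 0.0604]
ee_rot: [-0.0, 1.0, 0.018, -0.0]
contact_force: [2.3, -2.0, 0.1]
grip_width: 0.0006
```

apply_moves(series=[255, 0, -0.002, 0, 0, 0, 0, 255, 0, -0.002, 0, 0, 0, 0, 255, 0, 0, 0, 0, 0, 0])

```text
clock: 5.08
ee_pos: [0.5958, 0.1907, 0.0604]
ee_rot: [-0.0, 1.0, 0.018, -0.0]
contact_force: [0.8, -2.3, -0.0]
grip_width: 0.0002
```

apply_moves(series=[255, 0, -0.002, 0, 0, 0, 0, 255, 0, -0.001, 0, 0, 0, 0, 255, 0, 0, 0, 0, 0, 0])

```text
clock: 5.45
ee_pos: [0.5958, 0.1911, 0.0604]
ee_rot: [0.002, 1.0, 0.017, -0.0]
contact_force: [1.4, -6.3, 0.7]
grip_width: 0.0005
```

apply_moves(series=[255, 0, -0.003, 0, 0, 0, 0, 255, 0, 0, 0, 0, 0, 0, 255, 0, 0, 0, 0, 0, 0])

```text
clock: 5.82
ee_pos: [0.5958, 0.1912, 0.0605]
ee_rot: [0.004, 1.0, 0.016, -0.001]
contact_force: [-1.2, -11.1, 3.8]
grip_width: 0.0003
```

```bash
python3 - <<'E'
from h import *
show(cv2.convertScaleAbs(capture("scene"),alpha=1.3),"s1.png",(190,140,390,290),4)
E
```

```text
(no output)
```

View pics/s1.png

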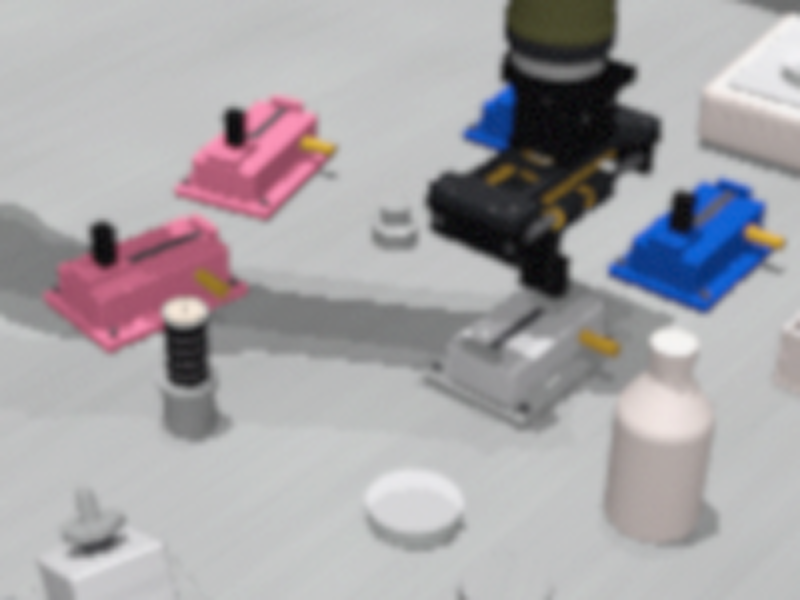

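apply_moves(series=[255, 0, 0.02, 0, 0, 0, 0, 255, 0, 0, -0.055, 0, 0, 0, 255, 0, 0, -0.055, 0, 0, 0, 255, 0, 0, -0.05, 0, 0, 0, 0, -0.033, 0.042, 0, 0, 0, 0, 0, -0.033, 0.042, 0, 0, 0, 0, 0, -0.033, 0.042, 0, 0, 0, 0, 0, -0.033, 0.042, 0, 0, 0, 0])

```text
clock: 6.88
ee_pos: [0.4696, 0.0033, 0.2206]
ee_rot: [-0.001, 1.0, 0.018, 0.001]
contact_force: [0.9, -1.0, -0.2]
grip_width: 0.0326
```

apply_moves(series=[0, -0.033, 0.042, 0, 0, 0, 0, 0, 0, 0, 0, 0, 0, 9.1, 0, 0, 0, 0, 0, 0, 9.1, 0, 0, 0, 0, 0, 0, 0, 0, 0, 0, 0, 0, 0, 0])

```text
clock: 7.5
ee_pos: [0.4392, -0.0389, 0.2205]
ee_rot: [-0.0, 0.99, -0.139, 0.0]
contact_force: [-0.5, -0.4, -0.4]
grip_width: 0.0818
```

```bash
python3 - <<'E'
from h import *
np.set_printoptions(precision=4,suppress=True)
P=pose(); print(P[0],P[1].as_matrix()); show(capture("wrist"),"w2.png",(0,0,560,420),1.4)
E
```

```text
[ 0.4392 -0.0389  0.2205] [[ 0.9615 -0.275   0.0004]
 [-0.275  -0.9615  0.0003]
 [ 0.0003 -0.0004 -1.    ]]
```

View pics/w2.png

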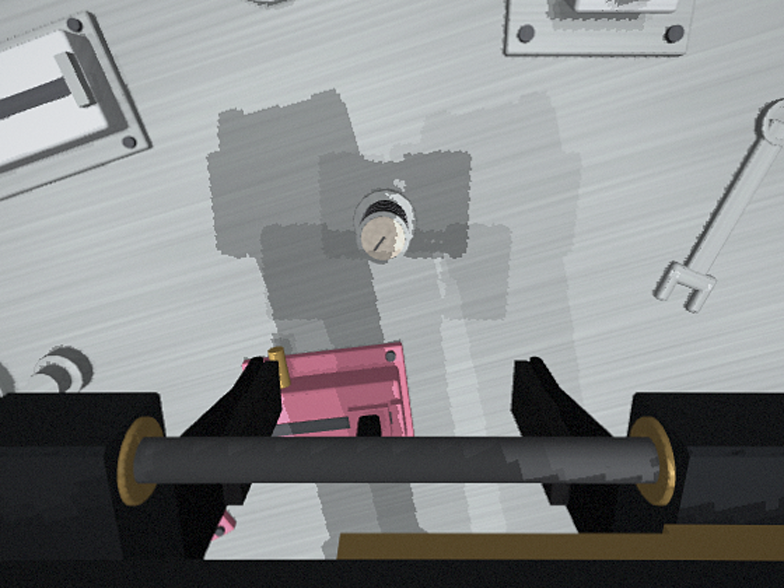

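```bash
python3 - <<'E'
from h import *
np.set_printoptions(precision=4,suppress=True)
P=pose()
for p,z in [((385,238),.095),((360,238),.095),((410,238),.095),((385,218),.041),((506,55),.008),((686,55),.008)]:
    X=onz("wrist",(p[0]/1.4,p[1]/1.4),z,P); print(X,P[1].inv().apply(X-P[0]))
print(onz("top",(220+405/3.4,80+494/3.4),.095))
E
```

```text
[ 0.4673 -0.0413  0.095 ] [ 0.0277 -0.0055  0.1255]
[ 0.4713 -0.0276  0.095 ] [ 0.0277 -0.0197  0.1255]
[ 0.4634 -0.055   0.095 ] [0.0277 0.0088 0.1255]
[ 0.4704 -0.0412  0.041 ] [ 0.0306 -0.0065  0.1795]
[ 0.5477 -0.1472  0.008 ] [0.1341 0.0742 0.2125]
[ 0.5145 -0.2623  0.008 ] [0.1339 0.1939 0.2125]
[ 0.4657 -0.0392  0.095 ]
```

apply_moves(series=[0, 0.028, -0.006, 0, 0, 0, 0, 0, 0, 0, 0.05, 0, 0, 0, 0, 0, 0, 0.05, 0, 0, 0, 0, 0, 0, 0.045, 0, 0, 0, 0, 0, 0, 0.03, 0, 0, 0, 0, 0, 0, 0, 0, 0, 0, 255, 0, 0, 0, 0, 0, 0, 255, 0, 0, 0, 0, 0, 0])

```text
clock: 8.55
ee_pos: [0.4691, -0.0416, 0.0472]
ee_rot: [0.0, 0.99, -0.14, 0.002]
contact_force: [-1.1, -1.2, 0.1]
grip_width: 0.0742
```

apply_moves(series=[255, 0, 0, 0, 0, 0, 0, 255, 0, 0, 0, 0, 0, 0, 255, 0, 0, 0, 0, 0, 0, 255, 0, 0, 0, 0, 0, 0, 255, 0, 0, 0, 0, 0, 0])

```text
clock: 9.18
ee_pos: [0.4677, -0.0413, 0.0456]
ee_rot: [-0.0, 0.99, -0.14, 0.0]
contact_force: [-0.3, 0.1, 0.0]
grip_width: 0.0298
```

apply_moves(series=[255, 0, 0, -0.03, 0, 0, 0, 255, 0, 0, -0.04, 0, 0, 0, 255, 0, 0, -0.04, 0, 0, 0, 255, 0, 0, -0.037, 0, 0, 0, 255, 0.022, 0.0345, 0, 0, 0, 0, 255, 0.022, 0.0345, 0, 0, 0, 0, 255, 0.022, 0.0345, 0, 0, 0, 0, 255, 0.022, 0.0345, 0, 0, 0, 0])

```text
clock: 10.18
ee_pos: [0.5136, -0.1997, 0.1919]
ee_rot: [-0.0, 0.99, -0.14, -0.001]
contact_force: [0.2, 0.4, -1.3]
grip_width: 0.0291
```

apply_moves(series=[255, 0, 0, 0, 0, 6.3, 0, 255, 0, 0, 0, 0, 6.3, 0, 255, 0, 0, 0, 0, 6.3, 0, 255, 0, 0, 0, 0, 6.3, 0, 255, 0, 0, 0, 0, 0, 0, 255, 0, 0, 0, 0, 0, 0])

```text
clock: 10.92
ee_pos: [0.5143, -0.1986, 0.1931]
ee_rot: [0.031, 0.966, -0.137, 0.216]
contact_force: [0.2, 0.5, -0.8]
grip_width: 0.0295
```

```bash
python3 - <<'E'
from h import *
np.set_printoptions(precision=4,suppress=True)
P=pose(); print(P[0],P[1].as_matrix()); np.savez("p3",p=P[0],q=P[1].as_quat())
im=capture("wrist"); cv2.imwrite("pics/w3raw.png",im[:,:,::-1]); show(im,"w3.png",(0,0,560,420),1.4)
E
```

```text
[ 0.5143 -0.1986  0.1931] [[ 0.8695 -0.278   0.4084]
 [-0.2515 -0.9606 -0.1183]
 [ 0.4251  0.0001 -0.9051]]
```

View pics/w3.png

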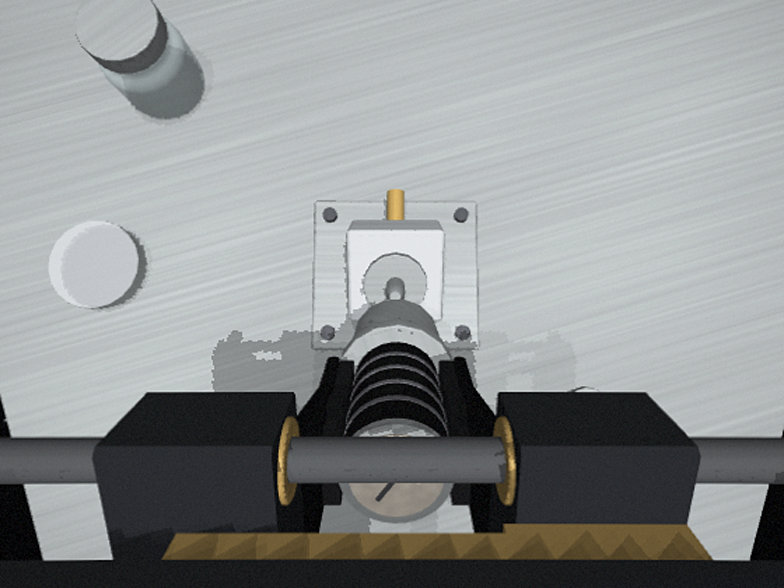

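```bash
python3 - <<'E'
from h import *
np.set_printoptions(precision=4,suppress=True)
z=np.load("p3.npz"); P=(z["p"],Ro.from_quat(z["q"]))
def tool(uv,d):
    o,v=ray("wrist",uv,P); o=P[1].inv().apply(o-P[0]); v=P[1].inv().apply(v); return o+v*(d-o[2])/v[2]
for d in (.122,.1256,.129):
  print(d,[tool((u/1.4,v/1.4),d) for u,v in [(394.5,253),(362,287),(427,287)]])
for d in (.101,.1046,.108): print("tip",d,tool((395,277/1),d), tool((395/1.4,284/1.4),d))
C=onz("top",(220+634/3.4,80+361/3.4),.078); print("topcam in tool",P[1].inv().apply(C-P[0]))
g=cv2.cvtColor(cv2.imread("pics/w3raw.png"),cv2.COLOR_BGR2GRAY); cv2.imwrite("pics/w3c.png",cv2.resize(g[170:255,230:335],None,fx=7,fy=7,interpolation=cv2.INTER_CUBIC))
E
```

```text
0.122 [array([ 0.0199, -0.0002,  0.122 ]), array([-0.0003, -0.0191,  0.122 ]), array([-0.0002,  0.0187,  0.122 ])]
0.1256 [array([ 0.0191, -0.0002,  0.1256]), array([-0.0013, -0.0193,  0.1256]), array([-0.0013,  0.0189,  0.1256])]
0.129 [array([ 0.0183, -0.0002,  0.129 ]), array([-0.0023, -0.0195,  0.129 ]), array([-0.0023,  0.0191,  0.129 ])]
tip 0.101 [-0.0541  0.0907  0.101 ] [0.0077 0.0001 0.101 ]
tip 0.1046 [-0.056   0.0919  0.1046] [0.0067 0.0001 0.1046]
tip 0.108 [-0.0578  0.0931  0.108 ] [0.0057 0.0001 0.108 ]
topcam in tool [-0.0007 -0.0004  0.1268]
```

View pics/w3c.png

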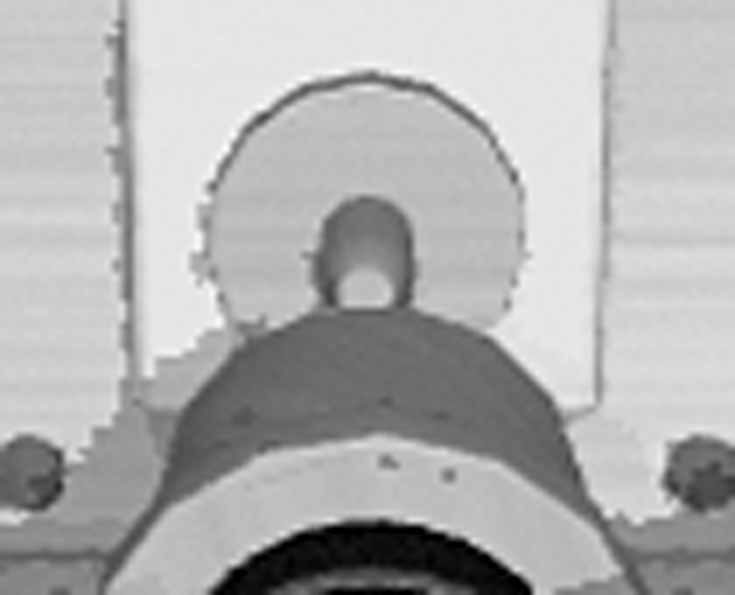

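apply_moves(series=[255, 0, 0, 0.02, 0, 0, 0, 255, 0, 0, 0.02, 0, 0, 0, 255, 0, 0, 0.015, 0, 0, 0, 255, 0, 0, 0.01, 0, 0, 0, 255, 0, 0, 0.008, 0, 0, 0, 255, 0, 0, 0, 0, 0, 0, 255, 0, 0, 0, 0, 0, 0])

```text
clock: 11.85
ee_pos: [0.5438, -0.2073, 0.127]
ee_rot: [0.031, 0.966, -0.137, 0.216]
contact_force: [0.1, 0.5, -1.4]
grip_width: 0.0291
```

```bash
cat > chk.py <<'E'
from h import *
np.set_printoptions(precision=4,suppress=True)
z=np.load("p3.npz"); R0=Ro.from_quat(z["q"]); P=pose(); s=observe()
print("moved in w3 tool frame",R0.inv().apply(P[0]-z["p"]),"rot deg",np.degrees((R0.inv()*P[1]).as_rotvec()),"F tool",P[1].inv().apply(s["contact_force"]),s["clock"],s["grip_width"])
E
python3 chk.py; python3 - <<'E'
from h import *
show(capture("wrist"),"w4.png",(180,140,380,290),4)
E
```

```text
moved in w3 tool frame [-0.0002  0.0002  0.0728] rot deg [-0.0189  0.085   0.0129] F tool [-0.66   -0.4609  1.2579] 11.85 0.029067853369338422
```

View pics/w4.png

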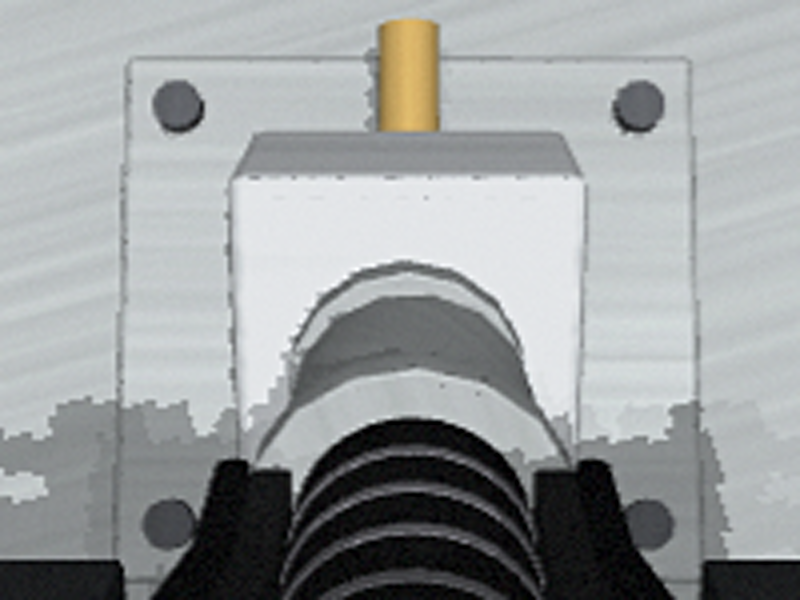

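apply_moves(series=[255, 0, 0, 0.004, 0, 0, 0, 255, 0, 0, 0.004, 0, 0, 0, 255, 0, 0, 0.002, 0, 0, 0, 255, 0, 0, 0.002, 0, 0, 0, 255, 0, 0, 0, 0, 0, 0])

```text
clock: 12.52
ee_pos: [0.5485, -0.2088, 0.1166]
ee_rot: [0.031, 0.966, -0.137, 0.216]
contact_force: [-7.8, 2.8, 8.6]
grip_width: 0.0296
```

```bash
python3 chk.py
```

```text
moved in w3 tool frame [-0.0002  0.0003  0.0844] rot deg [-0.035   0.0406  0.0125] F tool [ -3.8093  -0.5382 -11.3498] 12.525 0.029614082952242056
```

apply_moves(series=[255, 0, 0, 0.002, 0, 0, 0, 255, 0, 0, 0.002, 0, 0, 0, 255, 0, 0, 0.002, 0, 0, 0, 255, 0, 0, 0, 0, 0, 0])

```text
clock: 13.02
ee_pos: [0.5511, -0.2094, 0.1107]
ee_rot: [0.031, 0.966, -0.137, 0.216]
contact_force: [-6.1, 1.2, 6.3]
grip_width: 0.0293
```

```bash
python3 chk.py
```

```text
moved in w3 tool frame [-0.0003  0.0002  0.0909] rot deg [-0.0175  0.055   0.0156] F tool [-2.8686  0.5832 -8.3419] 13.025 0.02929869813979452
```

apply_moves(series=[255, 0, 0, 0.002, 0, 0, 0, 255, 0, 0, 0.001, 0, 0, 0, 255, 0, 0, 0, 0, 0, 0])

```text
clock: 13.4
ee_pos: [0.5526, -0.2099, 0.1107]
ee_rot: [0.031, 0.966, -0.137, 0.217]
contact_force: [-21.6, 7.1, 28.8]
grip_width: 0.0293
```

```bash
python3 chk.py
```

```text
moved in w3 tool frame [0.0011 0.0002 0.0915] rot deg [-0.0763  0.1161 -0.02  ] F tool [ -8.2164  -0.7723 -35.7538] 13.4 0.029313411904147522
```

apply_moves(series=[255, -0.0005, 0, -0.0014, 0, 0, 0, 255, 0, 0, 0, 0, 0, 0, 255, 0, 0, 0, 0, 0, 0])

```text
clock: 13.78
ee_pos: [0.5523, -0.2098, 0.1108]
ee_rot: [0.031, 0.966, -0.137, 0.217]
contact_force: [-11.0, 4.4, 14.7]
grip_width: 0.0295
```

```bash
python3 chk.py
```

```text
moved in w3 tool frame [0.0008 0.0002 0.0913] rot deg [-0.0461  0.2043 -0.0034] F tool [ -4.3602  -1.1263 -18.3172] 13.775 0.029492895318238975
```

apply_moves(series=[255, 0, 0, 0, 0, 0, 0, 255, 0, 0, 0, 0, 0, 0, 255, 0, 0, 0, 0, 0, 0, 255, 0, 0, 0, 0, 0, 0, 255, 0, 0, 0, 0, 0, 0, 255, 0, 0, 0, 0, 0, 0])

```text
clock: 14.52
ee_pos: [0.5523, -0.2098, 0.1108]
ee_rot: [0.031, 0.966, -0.137, 0.217]
contact_force: [-9.6, 3.7, 14.2]
grip_width: 0.0294
```

```bash
python3 chk.py; python3 - <<'E'
from h import *
w=cv2.resize(capture("wrist")[140:290,190:370],(480,400),interpolation=cv2.INTER_CUBIC)
t=cv2.resize(capture("scene")[180:330,190:310],(320,400),interpolation=cv2.INTER_CUBIC)
u=cv2.resize(cv2.convertScaleAbs(capture("top"),alpha=1.5)[90:290,170:450],(280,200)); c=np.zeros((600,800,3),np.uint8); c[:400,:480]=w; c[:400,480:]=t; c[400:,:280]=u
v=capture("top")[150:205,220:290]; c[400:,300:554]=cv2.resize(cv2.convertScaleAbs(v,alpha=1.5),(254,200)); cv2.imwrite("pics/fin.png",c[:,:,::-1])
E
```

```text
moved in w3 tool frame [0.0009 0.0002 0.0913] rot deg [-0.0458  0.2028 -0.0048] F tool [ -3.1854  -0.8958 -17.2275] 14.525 0.029393706799061465
```

View pics/fin.png

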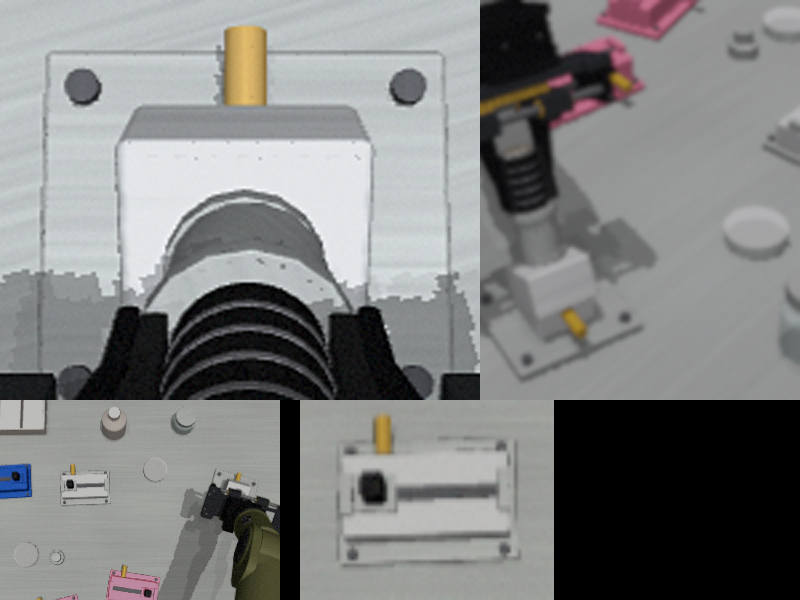

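```bash
python3 -c "
from h import *
print(sign_off())"; python3 chk.py
```

```text
the job is handed in; nothing more can be done
None
the job is handed in; nothing more can be done
```

I pushed the aluminium isolator's slide to its left end stop, gripped the tester and pressed it onto the leaning nipple until the collar snapped down. I handed the job in at about 15 s on the robot's clock with the gripper still holding it there. The sign-off gives no verdict.

**Last checks**
- **Slide:** the push stalled at TCP y = 0.191 m with the force rising to 11 N. The final top picture shows the grip at the left end of its slot.
- **Collar:** resistance was 11 N, dropped to 8 N after the snap, then rose hard. It peaked at about 36 N along the axis at the stop. I then backed off to a steady 17–18 N measured, or about 19–20 N allowing for the tester's weight.
- **Squareness:** the tool stayed within about 0.2° of the orientation aligned with the nipple, and sideways drift under load was about 1 mm. The last wrist picture shows a thin crescent of the collar beyond the skirt, which I judged to be about a 2 mm offset, inside the 6 mm allowed.
- **Depth:** the mouth position works out about 1 mm past the predicted stop, within the calibration error.
- **Grip:** the opening was steady at 29.4 mm on the 30 mm barrel.
- **Bystanders:** those visible in the last pictures looked undisturbed. The arm hid the wrench in the final top view, so I did not recheck it; no move passed low near it.

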